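# Set the bevel angle and clamp the marked plate

## Task

Set up the tilting clamp table for bevelling: slide the brass spacer block along its channel until it is home against the yellow stop under the raised table, then press the table down until it rests on the block. Then draw the blue-marked plate straight up out of the slotted rack, stand it on its lower 80 mm edge on the table between the two jaws, about centred along them, let go, and push the red push plate until the sliding jaw grips it flat against the fixed jaw. Leave the two bare plates in the rack and do not knock over or shove anything else on the bench.

Things in the scene. Friction and masses are not known exactly. Their poses are not given: they have to be found in the camera images.
- fixture: Fixed dark steel base, 240 x 120 x 12 mm, with a 60 mm wide wing out to y = +260. Origin: underside centre of the 240 x 120 part; x from hinge to raised end, y to the wing, z up. Hinge axis along y at x = -100, z = 34. Block channel along y at x = 82, floor z = 12, rails 34 mm apart and 8 high, from the yellow stop's face at y = -25 (22 mm high) to y = 255.
- tilt_table (a joint): Angle (rad) of the aluminium table above level; it starts raised, 0.42 to 0.52, and reads 0.26 resting on the block. Stiff hinge (1.5 N m): stays where left, 5 to 10 N on the free end presses it down. Table 100 mm wide, 12 thick, from 20 mm behind the hinge axis to 200 mm beyond; a 20 mm roller below it, 185 mm from the hinge, lands on the block.
- table_end (a point): Point on the table's upper face (6 mm above the hinge axis when level), on its centre line, 180 mm from the hinge: the bare place to press, 27 mm beyond the fixed jaw and 20 mm from the free edge. Tilts with the table: x along it away from the hinge, y level, z square to its face.
- block_home (a point): Point on the channel floor, fixed to the base and with its axes, where the underside centre of the block lies when it is home against the stop.
- block: Loose brass-coloured spacer block, 30 (x) x 130 (y) x 46 (z) mm, about 0.5 kg, in the channel 75 to 115 mm from home on the +y side; push it towards -y. Origin: underside centre; axes as the base's. When home its outer (+y) end still stands 55 mm out beyond the table's side.
- seat (a point): Point on the table's upper face, centred along the jaws, 4 mm from the fixed jaw: where the middle of the clamped plate's lower edge lies. Tilts with the table: x away from the hinge, square to the jaw faces; y along the jaws; z square to the table. Jaws 90 mm long, 30 high; here the fixed face is at x = +4 mm, the open sliding face at x = -12 mm (gap 16 mm).
- jaw (a joint): Travel (m) of the sliding jaw towards the fixed jaw: 0 open (as at the start), 0.008 when it grips an 8 mm plate, 0.014 at its limit. It has 3 N of friction, no spring, and stays where it is left.
- push_plate (a point): Centre of the near face (towards the hinge) of the red push plate, 44 mm wide (y), 34 tall, 6 thick, joined by a rod to the sliding jaw, whose gripping face is 99 mm further on. The face is 20 mm beyond the hinge axis and its centre 18.5 mm above the table's face. Axes as the table's: push along +x.
- rack: Fixed grey and black rack, 190 (x) x 110 (y) x 55 mm high. Four slots side by side along x, at -63, -21, +21, +63 mm, each 12 mm wide, 45 deep, floor 10 mm above the bench; plates stand in them on edge, faces square to x. The +63 slot is empty. Origin: underside centre.
- plate_blue: The plate marked all over in blue, 8 (x, thickness) x 80 (y) x 90 mm (z), about 0.45 kg, standing in one of three rack slots at x = -63, -21 or +21 mm. Origin: centre of the lower edge; its upper 45 mm stand out of the rack.
- plate_blue_mid (a point): Middle of the blue plate, 45 mm above its lower edge; axes as the plate's.
- plate_bare1: A bare steel plate of the same size in another slot; leave it. Origin: centre of the lower edge.
- plate_bare2: Another bare steel plate of the same size; leave it. Origin: centre of the lower edge.
- spray: Bystander: spray can, 54 mm across, 170 mm tall, standing at the far left. Origin: centre of its foot.
- brush: Bystander: brush lying flat beyond the tilting table. Origin: underside, near its middle.
- hammer: Bystander: hammer lying flat on the right. Origin: underside, near its middle.
- reel: Bystander: yellow disc-shaped tape reel, 80 mm across, 28 mm high, far right. Origin: centre of its underside.
- magnet: Bystander: red triangular welding magnet lying flat, about 90 mm, far left. Origin: underside, near its middle.
Mind the look-alikes: they are no part of the job. There is more than one size of the plate_blue; the one meant has the size given above. Several things have the shape of the block; the one meant has the colours described above.

How it is judged (in metres and radians):
On the way, in this order (a step that is already met when the one before it is completed fails the run):
1. the spacer block is home against the stop, while the table is still raised (y of block in the frame of block_home between -0.008 and 0.008 m and x of block in the frame of block_home between -0.006 and 0.006 m and angle between block's own z axis and vertical below 0.08 rad), for 0.2 s.
2. the table rests on the block (all of step 1 and value of joint tilt_table between 0.235 and 0.275 rad), for 0.2 s.
3. the blue plate is drawn up clear of the rack (its lower edge above the rack's top) (z of plate_blue_mid in the frame of rack above 0.102 m), for 0.1 s.
4. the blue plate stands on the table between the open jaws, let go (it may lean) (x of plate_blue_mid in the frame of seat between -0.025 and 0.008 m and y of plate_blue_mid in the frame of seat between -0.018 and 0.018 m and z of plate_blue_mid in the frame of seat between 0.038 and 0.05 m and angle between the z axis of plate_blue and the z axis of seat, either way round below 0.4 rad and value of joint tilt_table between 0.235 and 0.275 rad and contact force between the fingers and plate_blue below 0.1 N and value of joint jaw below 0.005 m), for 0.2 s.
5. the sliding jaw grips the plate (x of plate_blue_mid in the frame of seat between -0.004 and 0.004 m and y of plate_blue_mid in the frame of seat between -0.018 and 0.018 m and z of plate_blue_mid in the frame of seat between 0.038 and 0.05 m and angle between the x axis of plate_blue and the x axis of seat, either way round below 0.06 rad and angle between the z axis of plate_blue and the z axis of seat, either way round below 0.15 rad and value of joint jaw between 0.0065 and 0.0095 m), for 0.2 s.
At the end, for the whole second after the job is handed in: Block within 8 mm of home; table down on it (0.235 to 0.275 rad); blue plate on its 80 mm edge on the table, within 18 mm of the middle of the jaws, flat to the fixed jaw (4 mm, 0.06 rad); sliding jaw closed on it (6.5 to 9.5 mm); block and plate at rest (all of step 2 and all of step 5 and linear speed of each of plate_blue, block below 0.02 m/s); the robot touches nothing.
It fails at once if a bare plate is pulled up or shoved out of place (20 mm) (distance of any of plate_bare1, plate_bare2 from where it was at the start of the episode above 0.02 m).
It fails at once if the spray can is knocked over (angle between spray's own z axis and vertical above 0.5 rad).
It fails at once if a bystander is shoved (50 mm) (distance of any of spray, brush, hammer, reel, magnet from where it was at the start of the episode above 0.05 m).
It also fails if it takes over 66 s, if anything falls off the work surface, if the arm or the gripper's body presses on something with over 40 N, if the wrist force passes 120 N, or if a joint passes its speed limit or range.

## Robot

A 6-joint arm with a two-finger parallel gripper is mounted at the origin on the work surface. World frame = base frame: x ahead of the robot, y to its left, z up, the work surface at z = 0. Lengths are in mm, angles in rad, forces in N, time in s.
With the tool pointing down it reaches from about 350 to 975 mm from the base axis. Payload 7.1 kg.
Tool frame: the origin (TCP) lies at the very end of the fingers, on their centre line; the grasp point (between the pads) lies 19 mm behind it (ctrl.pinch_z is the z of the grasp point in the tool frame, in mm); z points along the fingers, y is the direction in which the jaws open and shut (so a half turn about z gives the same grasp; the last joint's range is limited). The gripper opens to 88 mm and grips with 3 to 60 N. Pads are 20 mm wide; open, the fingers measure 115 mm over their backs; the gripper's body (75 mm by 178 mm) begins 61 mm behind the grasp point.
Start: joints at [-1.259, 0.423, 1.63, -0, 1.089, -0.019], TCP at [203.017, -591.091, 222.675] pointing down, gripper open.
Joint ranges: [-3, 3], [-0.9, 2.11], [0.09, 2.58], [-1.31, 4.45], [0.11, 2.69], [-2.54, 2.54]. Speed limits (rad/s): [2.39, 2.39, 3.01, 3.14, 3.14, 3.14].

## Interface

Orientations are given as a rotation vector (axis times angle).
In Python, from workcell import get_obs, optics, ctrl gives the robot as it stands.
- The arm moves only by the shell command python3 -m jog 'ROWS'. ROWS is a JSON object of lists of equal length, an entry for each row: "delta_rot": the turn, a rotation vector about the tool's x, y, z in rad, a list of three; "translation": the shift along the tool's x, y, z in mm, a list of three; "hand": the opening, from -1 (shut) to 1 (fully open). In form: {"delta_rot": [[rx, ry, rz], ...], "translation": [[x, y, z], ...], "hand": [hand, ...]}. A call has 1 to 5 rows; each row is the pose to reach, as a shift and turn from the pose commanded when the call began, along the tool's axes at that moment; what a row does not reach only later rows make up. A row lasts 1/10 s, in which the tool goes at most 50 mm and 8.59 degrees, less where a joint would pass 70% of its speed; a pose out of reach is approached as far as the arm can. A call with a gripper value outside its range is refused whole. The fingers move at their own pace and stop on an object; the grip force is fixed at half the most. Time passes only in rows, so rows that repeat a pose let the fingers close. It gives the time, the measured TCP pose, the force and the opening at its end, in the units of the state.
- get_obs(): the state, without advancing time (a new reading comes with each control period).
- optics.get_image(name): name is "side" or "top" or "wrist"; returns the picture (420x560x3 uint8, red, green, blue); there is no depth.
- optics.calibration(name): a dict with "intrinsics" (3x3 intrinsics, pixels), "cam_to_world" (4x4, takes a point from camera to world coordinates). Camera axes: x right, y up, looking along -z (the intrinsics and any distortion apply to the point x, -y, -z); pixel columns grow to the right and rows downward; lengths in mm; the calibration is good to about 2 mm. A picture is of the moment at which its call begins: read the wrist's pose just before it. calibration takes no time and is no camera call; for the wrist camera it gives the pose at the moment of the call.
- ctrl.close_job(): hands the job in, once; it reports no verdict.
The state is a dict: "t": time; "qpos": joint angles; "qvel": joint speeds; "joint_torque": joint torques, N m; "ee_pos": TCP position; "orientation": TCP orientation; "ft_force": force on the tool from outside, world axes, zero at the start; "moment": the same for the moment, N m; "width": finger opening in mm.
Only numpy, scipy, OpenCV 4.12 (cv2) and the standard library are available. Lean on these libraries where they do the work, as an engineer would, in place of code of your own. Each camera call takes 0.05 s, during which the arm holds its last target. There are 200 camera calls.

## Working session

There is one attempt and no reset: what is moved stays moved. The work goes in short steps, Python scripts to look and compute and a shell command to move; the robot and the scene stay as the last step left them, time stands still between calls to the robot, and variables do not carry over. Pictures are saved under pics/ and viewed, about 8 in all and at most 12, crops included, and the job is handed in when it is done.

```bash
mkdir -p pics; ls; python3 - <<'E'
from workcell import get_obs, optics, ctrl
import cv2, numpy as np
print(get_obs())
for n in ("top","side"):
    im=optics.get_image(n); cv2.imwrite(f"pics/{n}0.png",im[:,:,::-1]); c=optics.calibration(n); print(n,np.round(c["intrinsics"],1).tolist(),np.round(c["cam_to_world"],3).tolist(),c.keys())
a=cv2.imread("pics/top0.png")
E
```

```text
pics
{'t': 0.0, 'qpos': array([-1.25899239e+00,  4.23860248e-01,  1.63070088e+00,  1.15396931e-05,
        1.08860896e+00, -1.89840230e-02]), 'qvel': array([ 1.56937793e-03,  5.43164933e-04, -1.15517410e-03,  3.37419963e-03,
        7.58866529e-06,  9.13453734e-04]), 'joint_torque': array([ 3.46204852e-04, -5.44627798e+01, -2.73663282e+01,  6.44761068e-02,
        2.27723038e-02, -1.12871030e-04]), 'ee_pos': array([ 202.85440238, -590.56084934,  221.88531488]), 'orientation': array([-3.09718176e+00, -5.16969305e-01,  3.45430130e-04]), 'ft_force': array([ 0.53309741,  0.75882305, -0.21101525]), 'moment': array([-0.01836107, -0.00033407,  0.01648336]), 'width': 87.58965350761194}
top [[467.4, 0.0, 280.9], [0.0, 467.4, 205.9], [0.0, 0.0, 1.0]] [[0.069, 0.972, -0.226, 259.4], [-0.998, 0.068, -0.011, -24.571], [0.004, 0.227, 0.974, 1415.025], [0.0, 0.0, 0.0, 1.0]] dict_keys(['intrinsics', 'cam_to_world'])
side [[473.9, 0.0, 282.5], [0.0, 473.9, 208.1], [0.0, 0.0, 1.0]] [[-0.9, 0.318, -0.299, 136.71], [-0.437, -0.661, 0.61, 864.26], [-0.004, 0.679, 0.734, 1118.394], [0.0, 0.0, 0.0, 1.0]] dict_keys(['intrinsics', 'cam_to_world'])
```

View pics/top0.png

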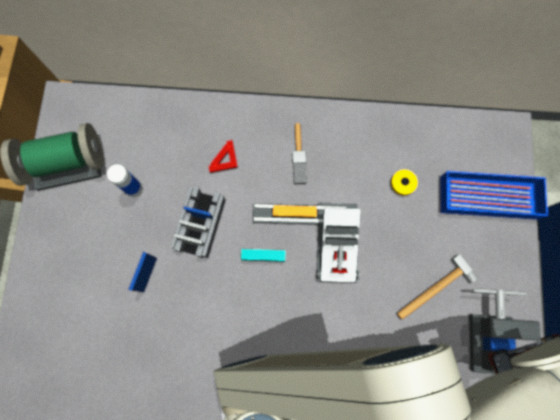

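View pics/side0.png

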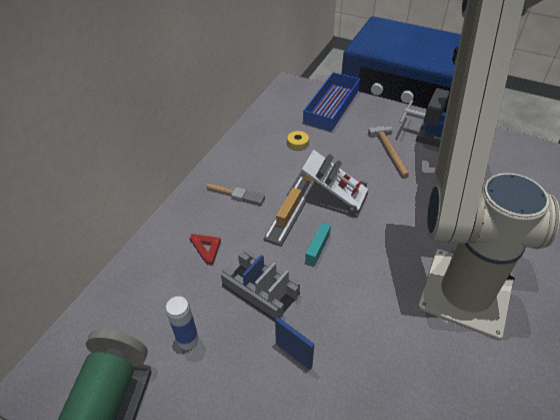

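```bash
cat > h.py <<'E'
from workcell import get_obs, optics, ctrl
import cv2, numpy as np
from scipy.spatial.transform import Rotation as R
def ray(cal,u,v):
    K,T=np.array(cal["intrinsics"]),np.array(cal["cam_to_world"])
    d=np.linalg.inv(K)@[u,v,1.]; d=T[:3,:3]@(d*[1,-1,-1]); return T[:3,3],d/np.linalg.norm(d)
def onz(cal,u,v,z):
    o,d=ray(cal,u,v); return o+d*(z-o[2])/d[2]
def proj(cal,p):
    K,T=np.array(cal["intrinsics"]),np.array(cal["cam_to_world"])
    c=T[:3,:3].T@(np.array(p)-T[:3,3]); q=K@(c*[1,-1,-1]); return q[:2]/q[2]
def tri(c1,p1,c2,p2):
    o1,d1=ray(c1,*p1); o2,d2=ray(c2,*p2)
    s=np.linalg.lstsq(np.stack([d1,-d2],1),o2-o1,rcond=None)[0]
    a,b=o1+s[0]*d1,o2+s[1]*d2; return (a+b)/2,np.linalg.norm(a-b)
def rows(pos,Rt=None):
    "translation, delta_rot (tool axes) from the present pose to world pos / rotation matrix"
    s=get_obs(); R0=R.from_rotvec(s["orientation"])
    t=R0.inv().apply(np.array(pos)-s["ee_pos"])
    r=np.zeros(3) if Rt is None else (R0.inv()*R.from_matrix(Rt)).as_rotvec()
    print("trans",np.round(t,1).tolist(),"rot",np.round(r,4).tolist())
E
python3 - <<'E'
from h import *
t=cv2.imread("pics/top0.png"); s=cv2.imread("pics/side0.png")
up=lambda a,k:cv2.resize(a,None,fx=k,fy=k,interpolation=cv2.INTER_CUBIC)
A=up(t[180:295,110:370],3); B=up(s[145:230,260:375],3); C=up(s[245:330,215:345],3)
o=np.zeros((600,780,3),np.uint8); o[:345]=A; o[345:,:345]=B; o[345:,355:745]=C
cv2.imwrite("pics/crop0.png",o)
c=optics.calibration("top")
for n,p,z in [("rack",(198,222),55),("bluetop",(198,210),100),("table",(340,245),60),("block",(295,211),58),("wingend",(254,212),12),("spray",(125,180),100),("loose blue",(142,272),40),("teal",(263,255),40)]: print(n,np.round(onz(c,*p,z)))
print(R.from_rotvec(get_obs()["orientation"]).as_matrix().round(3), optics.calibration("wrist"))
E
```

```text
rack [510. 233.  55.]
bluetop [536. 228. 100.]
table [ 469. -189.   60.]
block [562. -52.  58.]
wingend [561.  73.  12.]
spray [611. 451. 100.]
loose blue [353. 383.  40.]
teal [427.  34.  40.]
[[ 0.946  0.325 -0.   ]
 [ 0.325 -0.946  0.001]
 [ 0.    -0.001 -1.   ]] {'intrinsics': array([[335.08402315,   0.        , 276.58524872],
       [  0.        , 335.08402315, 208.95649033],
       [  0.        ,   0.        ,   1.        ]]), 'cam_to_world': array([[ 3.24554785e-01,  9.00499513e-01,  2.89421526e-01,
         2.82491068e+02],
       [-9.45866017e-01,  3.09405508e-01,  9.80087176e-02,
        -5.63917624e+02],
       [-1.29181173e-03, -3.05563184e-01,  9.52170926e-01,
         3.83120250e+02],
       [ 0.00000000e+00,  0.00000000e+00,  0.00000000e+00,
         1.00000000e+00]])}
```

View pics/crop0.png

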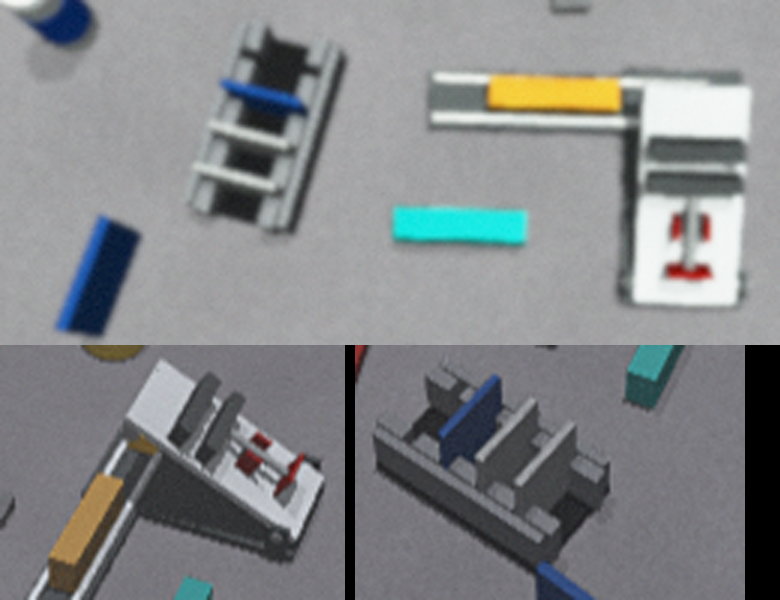

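Blue plate candidates in the top view: (198,210) stands in the rack next to the empty far slot, and (142,272) stands loose on the bench and is larger. The first fits the description. Block candidates: brass at (295,211) in the channel, teal at (263,255) loose. The brass one fits. The enlarged crop confirms both. I'll move to a viewpoint over the fixture.

```bash

python3 -m jog '{"delta_rot":[[0,0,0],[0,0,0],[0,0,0],[0,0,0],[0,0,0]],"translation":[[34,-29,-10],[67,-57,-20],[101,-86,-30],[134,-115,-40],[168,-144,-48]],"hand":[-1,-1,-1,-1,-1]}'
python3 -m jog '{"delta_rot":[[0,0,0],[0,0,0],[0,0,0],[0,0,0],[0,0,0]],"translation":[[34,-29,0],[67,-57,0],[101,-86,0],[134,-115,0],[168,-144,0]],"hand":[-1,-1,-1,-1,-1]}'
python3 -m jog '{"delta_rot":[[0,0,0],[0,0,0],[0,0,0],[0,0,0],[0,0,0]],"translation":[[34,-29,0],[67,-57,0],[101,-86,0],[134,-115,0],[168,-144,0]],"hand":[-1,-1,-1,-1,-1]}'
python3 -m jog '{"delta_rot":[[0,0,-0.13],[0,0,-0.26],[0,0,-0.39],[0,0,-0.52],[0,0,-0.62]],"translation":[[0,0,0],[0,0,0],[0,0,0],[0,0,0],[0,0,0]],"hand":[-1,-1,-1,-1,-1]}'
python3 -m jog '{"delta_rot":[[0,0,-0.13],[0,0,-0.26],[0,0,-0.39],[0,0,-0.52],[0,0,-0.62]],"translation":[[0,0,0],[0,0,0],[0,0,0],[0,0,0],[0,0,0]],"hand":[-1,-1,-1,-1,-1]}'
python3 - <<'E'
from h import *
import pickle
c=optics.calibration("wrist"); im=optics.get_image("wrist")[:,:,::-1]; cv2.imwrite("pics/w1.png",im); pickle.dump(c,open("w1.pkl","wb"))
s=get_obs(); print(s["t"],s["ee_pos"],R.from_rotvec(s["orientation"]).as_matrix().round(3).tolist(),s["qpos"])
E
```

```text
t: 0.6
ee_pos: [315.6, -398.7, 270.9]
orientation: [-3.099, -0.516, -0.0]
ft_force: [1.5, -0.4, 0.4]
width: 51.4
t: 1.1
ee_pos: [427.6, -207.8, 270.6]
orientation: [-3.099, -0.517, 0.0]
ft_force: [0.3, -1.2, -0.0]
width: 11.1
t: 1.6
ee_pos: [539.7, -17.0, 270.5]
orientation: [-3.099, -0.518, 0.001]
ft_force: [0.1, -0.9, -0.1]
width: 0.3
t: 2.1
ee_pos: [539.1, -18.7, 270.3]
orientation: [-2.789, -1.445, 0.001]
ft_force: [0.2, 0.3, -0.5]
width: 0.3
t: 2.6
ee_pos: [539.1, -18.8, 270.3]
orientation: [-2.215, -2.227, 0.001]
ft_force: [0.3, 0.0, -0.0]
width: 0.6
2.65 [539.04641466 -18.805586   270.30878222] [[-0.009, 1.0, -0.001], [1.0, 0.009, 0.0], [0.0, -0.001, -1.0]] [-5.69275131e-02  2.42876938e-01  1.77375820e+00 -1.83272379e-05
  1.12580272e+00 -6.60491702e-02]
```

View pics/w1.png

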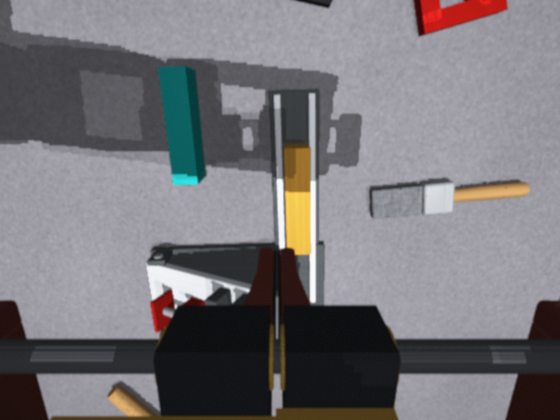

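```bash
python3 - <<'E'
from h import *
import pickle
c=pickle.load(open("w1.pkl","rb")); im=cv2.imread("pics/w1.png"); hsv=cv2.cvtColor(im,cv2.COLOR_BGR2HSV)
print("cam",c["cam_to_world"][:3,3].round(), "ends",onz(c,278,92,20).round(1),onz(c,313,93,20).round(1))
L=[]
for lo,hi in((268,290),(305,325)):
    P=[]
    for v in range(100,235,3):
        g=im[v,lo:hi].min(1).astype(float); w=np.clip(g-150,0,None)
        if w.sum()>100: P.append(onz(c,lo+(w*np.arange(hi-lo)).sum()/w.sum(),v,20)[:2])
    P=np.array(P); k=np.polyfit(P[:,1],P[:,0],1); L.append(k); r=P[:,0]-np.polyval(k,P[:,1]); print("rail x(y)=",k,"std",r.std(),P[0],P[-1],len(P))
k=(L[0]+L[1])/2; print("mid",k,"rail sep",np.polyval(L[1],0)-np.polyval(L[0],0))
m=cv2.inRange(hsv,(10,120,40),(32,255,255)); m[:, :275]=0; m[:,320:]=0; m[270:]=0; m[:130]=0
ys,xs=np.nonzero(m); print("block px",xs.min(),xs.max(),ys.min(),ys.max())
col=im[140:262:4,297]; print([(140+4*i,*p) for i,p in enumerate(col.tolist())])
t=cv2.imread("pics/top0.png"); ct=optics.calibration("top"); h=cv2.cvtColor(t,cv2.COLOR_BGR2HSV)
m=cv2.inRange(h,(12,120,80),(30,255,255)); n,l,st,ce=cv2.connectedComponentsWithStats(m)
for i in range(1,n):
    if st[i,4]>80: print(st[i],ce[i].round(1))
for u in(272.5,317): print("top block end",onz(ct,u,211,58).round(1))
b=(t.min(2)>150).astype(np.uint8); print("rail end top", onz(ct,253,212,20).round(1))
s=cv2.imread("pics/side0.png"); cs=optics.calibration("side")
# red push plate etc
for nm,a,cc in(("top",t,ct),("side",s,cs)):
    hh=cv2.cvtColor(a,cv2.COLOR_BGR2HSV); m=cv2.inRange(hh,(0,120,50),(8,255,255))|cv2.inRange(hh,(172,120,50),(180,255,255))
    n,l,st,ce=cv2.connectedComponentsWithStats(m)
    for i in range(1,n):
        if st[i,4]>5: print(nm,st[i].tolist(),ce[i].round(1))
E
```

```text
cam [538.  65. 431.] ends [539.7  75.6  20. ] [580.3  74.7  20. ]
rail x(y)= [-3.07555799e-02  5.40310649e+02] std 0.319605355498326 [538.12012244  66.73959199] [543.21610632 -98.78077944] 22
rail x(y)= [-5.63729558e-02  5.82799446e+02] std 0.7927929212613843 [579.24344089  66.93373622] [588.02605878 -98.55801666] 35
mid [-4.35642679e-02  5.61555047e+02] rail sep 42.4887972275435
block px 284 309 143 255
[(140, 51, 49, 46), (144, 29, 57, 75), (148, 34, 91, 125), (152, 44, 115, 159), (156, 44, 115, 158), (160, 45, 116, 159), (164, 45, 116, 158), (168, 46, 116, 159), (172, 43, 114, 157), (176, 44, 114, 159), (180, 45, 117, 159), (184, 44, 115, 158), (188, 45, 116, 158), (192, 69, 177, 231), (196, 86, 210, 247), (200, 86, 209, 247), (204, 85, 209, 247), (208, 83, 208, 246), (212, 83, 206, 246), (216, 82, 205, 245), (220, 82, 204, 245), (224, 83, 204, 245), (228, 82, 203, 244), (232, 83, 201, 243), (236, 81, 200, 243), (240, 81, 200, 242), (244, 79, 197, 241), (248, 77, 195, 241), (252, 77, 195, 242), (256, 76, 77, 76), (260, 76, 74, 70)]
[  0  35  19  76 780] [ 6.  62.5]
[296 124   5  26 107] [297.8 136.8]
[391 169  27  27 529] [403.8 182. ]
[  0 177  24  15 219] [  9.7 184.9]
[272 205  45  13 506] [294.3 211.1]
[398 268  64  50 554] [428.8 293.2]
top block end [557.6  15.1  58. ]
top block end [ 566.8 -116.9   58. ]
rail end top [558.7  75.4  20. ]
top [209, 140, 28, 33, 489] [224.  158.4]
top [334, 252, 3, 7, 16] [335.1 255.4]
top [344, 253, 2, 6, 9] [344.7 255.7]
top [333, 268, 14, 5, 46] [339.2 270.4]
side [345, 175, 5, 4, 11] [346.8 176.4]
side [339, 180, 8, 7, 26] [342.5 183.3]
side [352, 182, 10, 12, 26] [356.4 187.7]
side [190, 234, 30, 30, 463] [205.5 246. ]
```

```bash

python3 -m jog '{"delta_rot":[[0,0,-0.02],[0,0,-0.035],[0,0,-0.035]],"translation":[[34,11,0],[69,21,0],[69,21,0]],"hand":[-1,-1,-1]}'
python3 -m jog '{"delta_rot":[[0,0,0],[0,0,0],[0,0,0],[0,0,0],[0,0,0]],"translation":[[0,0,48],[0,0,96],[0,0,144],[0,0,192],[0,0,210]],"hand":[-1,-1,-1,-1,-1]}'
python3 - <<'E'
from h import *
import pickle
c=pickle.load(open("w1.pkl","rb")); print(onz(c,297,145,58),onz(c,284,170,58),onz(c,309,170,58))
c=optics.calibration("wrist"); im=optics.get_image("wrist")[:,:,::-1]; cv2.imwrite("pics/w2.png",im); pickle.dump(c,open("w2.pkl","wb"))
s=get_obs(); print(s["t"],s["ee_pos"],R.from_rotvec(s["orientation"]).as_matrix().round(3).tolist())
E
```

```text
t: 2.95
ee_pos: [561.1, 53.0, 270.5]
orientation: [-2.181, -2.261, -0.001]
ft_force: [0.3, -0.7, 0.3]
width: 0.6
t: 3.45
ee_pos: [556.9, 49.3, 56.2]
orientation: [-2.181, -2.255, 0.009]
ft_force: [-0.0, -1.1, -0.2]
width: 0.5
[560.84902378  19.50862978  58.        ] [546.83261986  -8.47604085  58.        ] [575.04004847  -8.33934385  58.        ]
3.5 [556.36195795  49.25386706  55.16754976] [[-0.033, 0.999, -0.009], [0.999, 0.033, -0.001], [-0.0, -0.009, -1.0]]
```

View pics/w2.png

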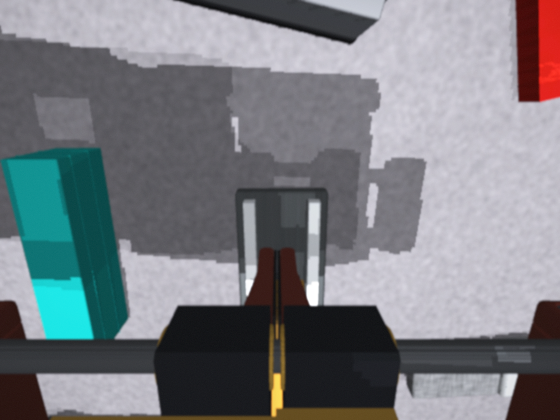

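```bash

python3 -c "
from h import *
import pickle
c=pickle.load(open('w2.pkl','rb'));print(onz(c,281.5,200,20),onz(c,282.5,190,12))"
python3 -m jog '{"delta_rot":[[0,0,0],[0,0,0],[0,0,0]],"translation":[[0,2,20],[0,2,30],[0,2,30]],"hand":[-1,-1,-1]}'
python3 -m jog '{"delta_rot":[[0,0,0],[0,0,0],[0,0,0],[0,0,0],[0,0,0]],"translation":[[-8,0,0],[-16,0,0],[-24,0,0],[-32,0,0],[-40,0,0]],"hand":[-1,-1,-1,-1,-1]}'
```

```text
[558.3532504   75.77861833  20.        ] [558.88212104  80.04321489  12.        ]
t: 3.8
ee_pos: [561.6, 49.9, 30.1]
orientation: [-2.182, -2.258, 0.002]
ft_force: [0.1, -0.0, 0.4]
width: 0.5
t: 4.3
ee_pos: [564.5, 9.9, 31.6]
orientation: [2.183, 2.259, 0.003]
ft_force: [-0.8, 4.3, 4.2]
width: 0.9
```

```bash

python3 -m jog '{"delta_rot":[[0,0,0],[0,0,0],[0,0,0],[0,0,0],[0,0,0]],"translation":[[-10,0,0],[-20,0,0],[-30,-1,0],[-40,-1,0],[-50,-2,0]],"hand":[-1,-1,-1,-1,-1]}'
python3 -m jog '{"delta_rot":[[0,0,0],[0,0,0],[0,0,0],[0,0,0],[0,0,0]],"translation":[[-5,0,0],[-10,0,0],[-13,0,0],[-16,0,0],[-18,0,0]],"hand":[-1,-1,-1,-1,-1]}'
```

```text
t: 4.8
ee_pos: [564.5, -40.2, 31.6]
orientation: [2.182, 2.259, 0.003]
ft_force: [2.5, 6.3, 1.5]
width: 0.2
t: 5.3
ee_pos: [565.1, -57.8, 31.5]
orientation: [2.182, 2.259, 0.003]
ft_force: [1.2, 7.3, 4.4]
width: 0.4
```

```bash

python3 -m jog '{"delta_rot":[[0,0,0],[0,0,0],[0,0,0]],"translation":[[-2,0,0],[-4,0,0],[-5,0,0]],"hand":[-1,-1,-1]}'
python3 -m jog '{"delta_rot":[[0,0,0],[0,0,0]],"translation":[[-1.5,0,0],[-3,0,0]],"hand":[-1,-1]}'
```

```text
t: 5.6
ee_pos: [565.3, -62.7, 31.5]
orientation: [2.182, 2.259, 0.003]
ft_force: [1.2, 6.5, 4.0]
width: 0.4
t: 5.8
ee_pos: [565.4, -64.3, 31.6]
orientation: [-2.184, -2.258, -0.005]
ft_force: [2.9, 23.2, 5.5]
width: 0.5
```

```bash

python3 -m jog '{"delta_rot":[[0,0,0],[0,0,0],[0,0,0]],"translation":[[10,0,0],[20,0,0],[20,0,-5]],"hand":[-1,-1,-1]}'
python3 -m jog '{"delta_rot":[[0,0,0],[0,0,0],[0,0,0],[0,0,0],[0,0,0]],"translation":[[0,0,-45],[0,0,-90],[0,0,-135],[0,0,-180],[0,0,-220]],"hand":[-1,-1,-1,-1,-1]}'
python3 - <<'E'
from h import *
import pickle
s=get_obs(); print(s["t"],s["ee_pos"],R.from_rotvec(s["orientation"]).as_matrix().round(3).tolist())
th=.0436; fx=np.array([np.cos(th),np.sin(th),0]); fy=np.array([-np.sin(th),np.cos(th),0])
O=np.array([559,75.5,0])-82*fx-255*fy; print("O",O)
def tb(a,d,y,h): return O+fx*(-100+d*np.cos(a)-h*np.sin(a))+fy*y+np.array([0,0,34+d*np.sin(a)+h*np.cos(a)])
t=cv2.imread("pics/top0.png"); ct=optics.calibration("top"); cs=optics.calibration("side")
for a in(.42,.47,.52):
  print(a,[(proj(c,tb(a,d,y,6)).round(1).tolist()) for c in(ct,cs) for d,y in((-20,50),(-20,-50),(200,50),(200,-50))])
rows(tb(.47,176,0,6)*[1,1,0]+[0,0,250])
c=optics.calibration("wrist"); im=optics.get_image("wrist")[:,:,::-1]; cv2.imwrite("pics/w3.png",im); pickle.dump(c,open("w3.pkl","wb"))
S=cv2.imread("pics/side0.png")
hs=cv2.cvtColor(t,cv2.COLOR_BGR2HSV)
m=((t.min(2)>175)).astype(np.uint8); n,l,st,ce=cv2.connectedComponentsWithStats(m)
for i in range(1,n):
  if st[i,4]>300: print("top white",st[i].tolist()); print(cv2.approxPolyDP(cv2.findContours((l==i).astype(np.uint8),0,2)[0][0],4,True).reshape(-1,2).tolist())
E
```

```text
t: 6.1
ee_pos: [562.9, -45.0, 35.3]
orientation: [-2.18, -2.26, 0.002]
ft_force: [1.0, -0.2, 1.5]
width: 0.6
t: 6.6
ee_pos: [563.6, -46.1, 258.4]
orientation: [2.181, 2.259, 0.001]
ft_force: [-0.6, -0.6, -0.1]
width: 0.6
6.6 [563.56000491 -46.1480642  258.42379837] [[-0.035, 0.999, 0.001], [0.999, 0.035, -0.001], [-0.001, 0.001, -1.0]]
O [ 488.19240487 -182.83173338    0.        ]
0.42 [[320.0, 280.4], [354.1, 281.3], [323.1, 206.8], [358.3, 207.7], [358.4, 208.9], [367.6, 188.1], [299.3, 170.5], [310.9, 151.1]]
0.47 [[320.0, 280.3], [354.0, 281.2], [323.4, 207.6], [358.9, 208.5], [358.3, 209.1], [367.5, 188.3], [300.7, 168.7], [312.4, 149.3]]
0.52 [[319.9, 280.3], [354.0, 281.2], [323.7, 208.7], [359.4, 209.6], [358.2, 209.3], [367.4, 188.5], [302.3, 167.1], [314.0, 147.6]]
trans [-133.5, -25.9, 8.5] rot [0.0, 0.0, 0.0]
top white [106, 164, 20, 19, 307]
[[121, 164], [109, 166], [109, 181], [123, 179]]
top white [317, 206, 45, 21, 697]
[[317, 206], [325, 210], [324, 226], [360, 225], [359, 208]]
top white [321, 245, 38, 37, 1011]
[[324, 245], [321, 279], [353, 281], [358, 246], [341, 247], [347, 259], [340, 266], [348, 272], [338, 274], [330, 272], [337, 264], [332, 259], [337, 246]]
top white [371, 351, 87, 50, 2759]
[[449, 352], [371, 372], [379, 398], [414, 397], [451, 384], [457, 376]]
top white [485, 382, 75, 38, 1916]
[[559, 386], [530, 385], [485, 419], [559, 419]]
top white [383, 385, 86, 35, 1921]
[[468, 412], [459, 385], [383, 406], [387, 419], [462, 419]]
```

```bash

python3 -m jog '{"delta_rot":[[0,0,0],[0,0,0],[0,0,0],[0,0,0]],"translation":[[-45,-9,0],[-90,-18,0],[-133,-26,0],[-133,-26,0]],"hand":[-1,-1,-1,-1]}'
python3 -m jog '{"delta_rot":[[0,0,0],[0,0,0],[0,0,0],[0,0,0],[0,0,0]],"translation":[[0,0,40],[0,0,80],[0,0,105],[0,0,115],[0,0,115]],"hand":[-1,-1,-1,-1,-1]}'
python3 -m jog '{"delta_rot":[[0,0,0],[0,0,0],[0,0,0],[0,0,0],[0,0,0]],"translation":[[0,0,3],[0,0,6],[0,0,9],[0,2,12],[0,3,15]],"hand":[-1,-1,-1,-1,-1]}'
```

```text
t: 7.05
ee_pos: [541.4, -184.0, 255.8]
orientation: [2.186, 2.254, -0.002]
ft_force: [-0.6, 0.4, -0.8]
width: 0.4
t: 7.55
ee_pos: [541.7, -178.9, 139.6]
orientation: [-2.18, -2.259, 0.002]
ft_force: [-0.7, 0.2, 0.9]
width: 0.5
t: 8.05
ee_pos: [546.1, -179.6, 126.1]
orientation: [2.181, 2.259, 0.001]
ft_force: [0.7, 0.8, 5.9]
width: 0.2
```

```bash

python3 -m jog '{"delta_rot":[[0,0,0],[0,0,0],[0,0,0],[0,0,0],[0,0,0]],"translation":[[0,2,5],[0,4,10],[0,5,15],[0,7,20],[0,8,25]],"hand":[-1,-1,-1,-1,-1]}'
python3 -m jog '{"delta_rot":[[0,0,0],[0,0,0],[0,0,0],[0,0,0]],"translation":[[0,1,3],[0,2,6],[0,2,8],[0,2,10]],"hand":[-1,-1,-1,-1]}'
```

```text
t: 8.55
ee_pos: [555.2, -179.6, 101.5]
orientation: [2.18, 2.258, 0.003]
ft_force: [1.3, 0.2, 4.9]
width: 0.3
t: 8.95
ee_pos: [557.0, -179.5, 91.4]
orientation: [2.18, 2.258, 0.002]
ft_force: [1.0, 0.9, 5.5]
width: 0.5
```

```bash

python3 -m jog '{"delta_rot":[[0,0,0],[0,0,0],[0,0,0]],"translation":[[0,0,1.5],[0,0,3],[0,0,3]],"hand":[-1,-1,-1]}'
python3 -m jog '{"delta_rot":[[0,0,0],[0,0,0],[0,0,0]],"translation":[[0,0,1],[0,0,2],[0,0,2]],"hand":[-1,-1,-1]}'
```

```text
t: 9.25
ee_pos: [556.5, -179.5, 88.2]
orientation: [2.181, 2.258, 0.002]
ft_force: [1.4, -0.6, 3.9]
width: 0.7
t: 9.55
ee_pos: [556.4, -179.5, 86.9]
orientation: [2.181, 2.258, 0.002]
ft_force: [0.9, 0.5, 12.7]
width: 0.2
```

```bash

python3 -m jog '{"delta_rot":[[0,0,0],[0,0,0],[0,0,0]],"translation":[[0,0,0.6],[0,0,1],[0,0,1]],"hand":[-1,-1,-1]}'
python3 -m jog '{"delta_rot":[[0,0,0],[0,0,0],[0,0,0],[0,0,0],[0,0,0]],"translation":[[0,-1,-30],[0,-1,-75],[0,-1,-120],[0,-1,-150],[0,-1,-150]],"hand":[-1,-1,-1,-1,-1]}'
python3 -m jog '{"delta_rot":[[0,0,0],[0,0,0],[0,0,0],[0,0,0],[0,0,0]],"translation":[[45,-5,0],[90,-10,0],[135,-15,0],[180,-20,0],[225,-25,0]],"hand":[-0.3,-0.3,-0.3,-0.3,-0.3]}'
python3 -m jog '{"delta_rot":[[0,0,0.1],[0,0,0.2],[0,0,0.278],[0,0,0.278]],"translation":[[40,-3,0],[80,-6,0],[105,-9,0],[105,-9,0]],"hand":[-0.3,-0.3,-0.3,-0.3]}'
python3 - <<'E'
from h import *
import pickle
c=optics.calibration("wrist"); im=optics.get_image("wrist")[:,:,::-1]; cv2.imwrite("pics/w4.png",im); pickle.dump(c,open("w4.pkl","wb"))
s=get_obs(); print(s["t"],s["ee_pos"],R.from_rotvec(s["orientation"]).as_matrix().round(3).tolist())
E
```

```text
t: 9.85
ee_pos: [556.5, -179.5, 86.7]
orientation: [2.181, 2.258, 0.002]
ft_force: [-2.3, 1.1, 19.4]
width: 0.5
t: 10.35
ee_pos: [556.2, -179.8, 238.9]
orientation: [2.178, 2.256, 0.004]
ft_force: [-0.4, -0.7, 0.1]
width: 0.4
t: 10.85
ee_pos: [519.7, 46.3, 233.0]
orientation: [-2.181, -2.258, 0.004]
ft_force: [0.0, -0.4, 0.6]
width: 30.5
t: 11.25
ee_pos: [507.1, 151.7, 233.0]
orientation: [-2.471, -1.938, 0.005]
ft_force: [-0.7, -1.0, -0.1]
width: 30.7
11.3 [507.46649921 150.22916975 233.07741149] [[0.237, 0.972, -0.003], [0.972, -0.237, -0.001], [-0.002, -0.003, -1.0]]
```

View pics/w4.png

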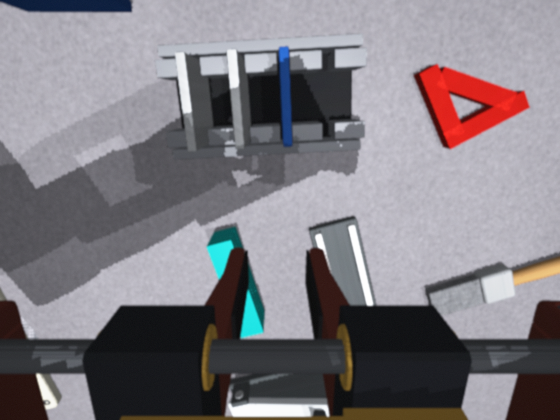

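```bash
python3 - <<'E'
from h import *
import pickle
c=pickle.load(open("w4.pkl","rb")); im=cv2.imread("pics/w4.png"); h=cv2.cvtColor(im,cv2.COLOR_BGR2HSV)
m=cv2.inRange(h,(100,120,60),(130,255,255)); m[:30]=0; m[:,:270]=0; m[:,310:]=0; m[160:]=0
ys,xs=np.nonzero(m); print(xs.min(),xs.max(),ys.min(),ys.max(),len(xs))
for v in (50,70,95,120,140): r=np.nonzero(m[v])[0]; print(v,r.min(),r.max(), im[v,r.min():r.max()+1].tolist())
q=cv2.minAreaRect(np.stack([xs,ys],1).astype(np.float32)); print(q)
e=[onz(c,np.nonzero(m[v])[0].mean(),v,100) for v in range(52,142,5)]; e=np.array(e)
k=np.polyfit(e[:,1],e[:,0],1); print("x(y)",k,"yaw of plate x",-np.degrees(np.arctan(-k[0])))
lo,hi=onz(c,xs[ys==ys.min()].mean(),ys.min(),100),onz(c,xs[ys==ys.max()].mean(),ys.max()+1,100); print(lo,hi,np.linalg.norm(hi-lo),(lo+hi)/2)
E
```

```text
278 291 47 146 1036
50 279 288 [[172, 94, 52], [205, 107, 46], [214, 112, 46], [214, 112, 47], [212, 109, 45], [213, 111, 47], [215, 112, 48], [215, 112, 48], [204, 106, 47], [162, 88, 52]]
70 279 289 [[66, 34, 18], [103, 51, 23], [121, 62, 27], [127, 65, 29], [127, 64, 27], [127, 63, 29], [127, 63, 28], [127, 65, 27], [127, 64, 27], [116, 60, 31], [90, 56, 41]]
95 280 290 [[62, 34, 18], [98, 49, 22], [119, 60, 26], [126, 63, 28], [126, 63, 27], [127, 63, 27], [127, 63, 27], [128, 64, 28], [127, 64, 28], [113, 58, 26], [76, 41, 23]]
120 282 291 [[96, 47, 23], [118, 58, 25], [125, 62, 28], [125, 63, 27], [125, 62, 27], [125, 62, 27], [128, 64, 29], [125, 62, 26], [112, 56, 25], [74, 39, 22]]
140 283 291 [[102, 55, 32], [121, 62, 30], [126, 63, 28], [129, 65, 30], [127, 64, 28], [127, 63, 28], [129, 64, 28], [125, 62, 27], [113, 59, 33]]
((285.3901672363281, 96.45494079589844), (99.3284683227539, 11.074421882629395), 87.1014175415039)
x(y) [1.88045604e-01 4.90138223e+02] yaw of plate x 10.649851425397928
[541.7473485  271.95367905 100.        ] [526.31044273 194.31084473 100.        ] 79.16254025785216 [534.02889561 233.13226189 100.        ]
```

```bash

python3 -m jog '{"delta_rot":[[0,0,-0.03],[0,0,-0.048],[0,0,-0.048],[0,0,-0.048]],"translation":[[45,3,0],[87,6,0],[87,6,0],[87,6,0]],"hand":[-0.3,-0.3,-0.3,-0.3]}'
python3 -m jog '{"delta_rot":[[0,0,0],[0,0,0],[0,0,0],[0,0,0],[0,0,0]],"translation":[[0,0,40],[0,0,80],[0,0,110],[0,0,110],[0,0,110]],"hand":[-0.3,-0.3,-0.3,-0.3,-0.3]}'
python3 - <<'E'
from h import *
import pickle
c=optics.calibration("wrist"); im=optics.get_image("wrist")[:,:,::-1]; cv2.imwrite("pics/w5.png",im); pickle.dump(c,open("w5.pkl","wb"))
s=get_obs(); M=R.from_rotvec(s["orientation"]).as_matrix(); print(s["t"],s["ee_pos"],M.round(3).tolist())
rows([534,233.1,62])
E
```

```text
t: 11.7
ee_pos: [535.3, 231.5, 233.4]
orientation: [-2.426, -1.996, 0.004]
ft_force: [0.6, 0.1, 0.8]
width: 30.8
t: 12.2
ee_pos: [535.4, 231.0, 124.7]
orientation: [-2.428, -1.993, 0.002]
ft_force: [0.7, 0.9, -0.1]
width: 30.7
12.25 [536.33765577 231.61202377 125.85669088] [[0.195, 0.981, 0.001], [0.981, -0.195, 0.0], [0.0, 0.001, -1.0]]
trans [1.0, -2.6, 63.9] rot [0.0, 0.0, 0.0]
```

View pics/w5.png

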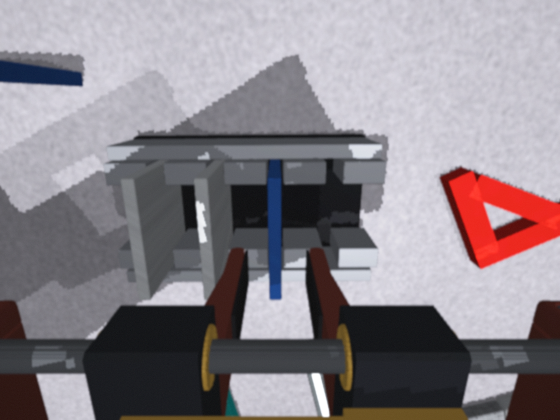

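```bash

python3 -m jog '{"delta_rot":[[0,0,0],[0,0,0],[0,0,0],[0,0,0]],"translation":[[1,-1.5,15],[1,-1.5,40],[1,-1.5,63],[1,-1.5,63]],"hand":[-0.3,-0.3,-0.3,-0.3]}'
python3 -m jog '{"delta_rot":[[0,0,0],[0,0,0],[0,0,0],[0,0,0],[0,0,0]],"translation":[[0,0,0],[0,0,0],[0,0,0],[0,0,0],[0,0,0]],"hand":[-1,-1,-1,-1,-1]}'
python3 -m jog '{"delta_rot":[[0,0,0],[0,0,0],[0,0,0],[0,0,0],[0,0,0]],"translation":[[0,0,-4],[0,0,-10],[0,0,-25],[0,0,-45],[0,0,-65]],"hand":[-1,-1,-1,-1,-1]}'
```

```text
t: 12.65
ee_pos: [532.8, 233.1, 59.8]
orientation: [-2.426, -1.994, 0.005]
ft_force: [-0.5, 0.1, -0.1]
width: 30.9
t: 13.15
ee_pos: [535.1, 234.1, 62.9]
orientation: [2.427, 1.994, 0.003]
ft_force: [-0.9, -0.7, 6.9]
width: 7.5
t: 13.65
ee_pos: [534.1, 233.6, 128.0]
orientation: [-2.427, -1.995, 0.001]
ft_force: [-0.2, 0.5, -3.3]
width: 7.5
```

```bash

python3 -m jog '{"delta_rot":[[0,0,0],[0,0,0],[0,0,0],[0,0,0]],"translation":[[0,0,-35],[0,0,-75],[0,0,-110],[0,0,-110]],"hand":[-1,-1,-1,-1]}'
cat >> h.py <<'E'
th=.0436; fx=np.array([np.cos(th),np.sin(th),0]); fy=np.array([-np.sin(th),np.cos(th),0]); a=.26
O=np.array([559,75.5,0])-82*fx-255*fy; ez=np.array([0,0,1.])
sx=np.cos(a)*fx+np.sin(a)*ez; sz=-np.sin(a)*fx+np.cos(a)*ez
seat=O-100*fx+34*ez+131*sx+6*sz
RT=np.stack([fy,sx,-sz],1)
def insit(p): d=np.array(p)-seat; return np.round([d@sx,d@fy,d@sz],1)
E
python3 - <<'E'
from h import *
s=get_obs(); print(s["t"],s["ee_pos"],"seat",seat); rows(seat-4*sx+53*sz+100*sz,RT); rows(seat-4*sx+53*sz+100*sz)
# where are things in current picture: held plate check from side
im=optics.get_image("side")[:,:,::-1]; cv2.imwrite("pics/s6.png",im)
c=optics.calibration("side"); print(proj(c,s["ee_pos"]))
E
```

```text
t: 14.05
ee_pos: [537.1, 234.9, 242.9]
orientation: [2.425, 1.993, 0.015]
ft_force: [1.3, 0.1, -2.9]
width: 8.0
14.05 [537.13884445 234.89805639 242.91237032] seat [ 513.22319857 -181.73969872   73.47589217]
trans [-423.7, 15.1, 20.3] rot [-0.2496, 0.0264, -0.2377]
trans [-423.7, 15.1, 20.3] rot [0.0, 0.0, 0.0]
[248.76296878 229.17041112]
```

```bash

python3 -m jog '{"delta_rot":[[0,0,0],[0,0,0],[0,0,0],[0,0,0],[0,0,0]],"translation":[[-30,0,0],[-75,0,0],[-120,0,0],[-165,0,0],[-205,0,0]],"hand":[-1,-1,-1,-1,-1]}'
python3 -m jog '{"delta_rot":[[-0.05,0.005,-0.05],[-0.1,0.01,-0.1],[-0.15,0.015,-0.15],[-0.2,0.02,-0.2],[-0.25,0.026,-0.238]],"translation":[[-45,3,0],[-90,6,0],[-135,9,5],[-175,12,10],[-205,15,15]],"hand":[-1,-1,-1,-1,-1]}'
python3 -m jog '{"delta_rot":[[0,0,0],[0,0,0]],"translation":[[0,0,0],[0,0,0]],"hand":[-1,-1]}'
python3 - <<'E'
from h import *
import pickle
s=get_obs(); print(s["t"],s["ee_pos"],insit(s["ee_pos"])); rows(seat-4*sx+53*sz+50*sz,RT)
c=optics.calibration("wrist"); im=optics.get_image("wrist")[:,:,::-1]; cv2.imwrite("pics/w7.png",im); pickle.dump(c,open("w7.pkl","wb"))
cs=optics.calibration("side"); sd=optics.get_image("side")[:,:,::-1]; cv2.imwrite("pics/s7.png",sd)
up=cv2.resize(sd[110:240,250:400],None,fx=2.8,fy=2.8,interpolation=cv2.INTER_CUBIC)
o=np.zeros((420,800,3),np.uint8); o[:364,:420]=up; o[:280,425:798]=cv2.resize(im,(373,280)); cv2.imwrite("pics/c7.png",o)
E
```

```text
t: 14.6
ee_pos: [492.3, 30.8, 234.8]
orientation: [-2.425, -1.993, 0.005]
ft_force: [0.5, -0.7, -3.0]
width: 8.0
t: 15.1
ee_pos: [467.6, -172.9, 220.0]
orientation: [2.042, 2.136, 0.264]
ft_force: [0.5, 1.2, -2.7]
width: 8.0
t: 15.3
ee_pos: [467.9, -171.5, 220.1]
orientation: [2.048, 2.134, 0.263]
ft_force: [-0.5, -0.1, -4.1]
width: 7.9
15.3 [ 467.89003426 -171.50846432  220.08137335] [ -5.6  12.2 153.2]
trans [-12.1, 2.3, 50.2] rot [-0.0129, 0.0026, -0.0022]
```

View pics/c7.png

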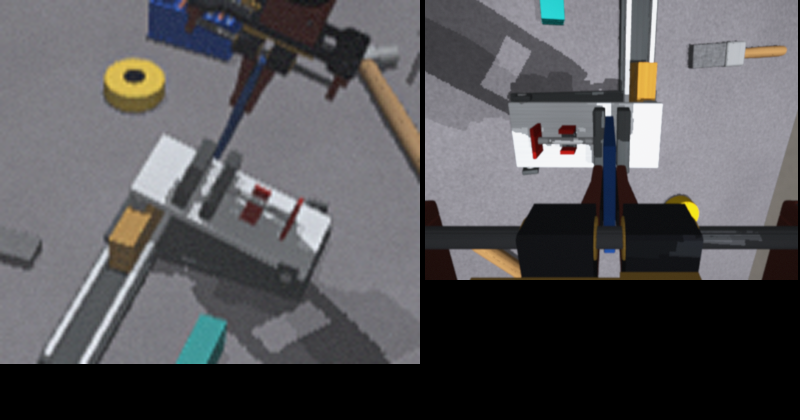

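```bash
python3 - <<'E'
from h import *
import pickle
c=pickle.load(open("w7.pkl","rb")); cs=optics.calibration("side")
im=cv2.imread("pics/w7.png"); sd=cv2.imread("pics/s7.png")
for nm,cc,I in(("w",c,im),("s",cs,sd)):
  for x in(-12,4,22):
    print(nm,x,[proj(cc,seat+x*sx+y*fy+30*sz).round(1).tolist() for y in(45,-45)])
  print("end corners",[proj(cc,seat+x*sx+y*fy).round(1).tolist() for x,y in((69,50),(69,-50),(-151,50),(-151,-50))])
v=int(proj(c,seat+45*fy+30*sz)[1])
for r in (v+4,v+10): print(r,[int(g) for g in im[r,235:345].mean(1)])
up=lambda a,k:cv2.resize(a,None,fx=k,fy=k,interpolation=cv2.INTER_CUBIC)
o=np.zeros((400,800,3),np.uint8)
for x,col in((-12,(0,0,255)),(4,(0,255,0))):
  for I,cc in((im,c),(sd,cs)):
    for y in(45,-45): cv2.circle(I,tuple(int(round(q)) for q in proj(cc,seat+x*sx+y*fy+30*sz)),1,col,-1)
o[:,:400]=up(im[140:270,220:350],400/130)[:400]; o[:,400:]=up(sd[140:230,280:370],400/90)[:400,:400]
cv2.imwrite("pics/c8.png",o)
E
```

```text
w -12 [[271.7, 163.9], [272.4, 259.2]]
w 4 [[290.4, 163.9], [289.4, 259.3]]
w 22 [[311.5, 163.9], [308.7, 259.3]]
end corners [[359.4, 152.8], [352.2, 250.7], [124.8, 152.9], [138.5, 250.0]]
s -12 [[322.1, 181.1], [331.8, 163.1]]
s 4 [[317.5, 178.7], [327.3, 160.9]]
s 22 [[312.3, 176.1], [322.3, 158.4]]
end corners [[295.7, 176.5], [307.3, 157.2], [358.6, 208.2], [367.8, 187.4]]
167 [129, 130, 129, 131, 132, 130, 131, 131, 130, 133, 130, 131, 130, 131, 131, 124, 97, 64, 43, 41, 43, 47, 49, 52, 52, 50, 50, 51, 50, 52, 63, 83, 89, 78, 75, 153, 234, 244, 241, 239, 239, 239, 239, 231, 185, 141, 131, 131, 132, 131, 132, 129, 115, 74, 43, 42, 47, 48, 47, 49, 49, 50, 49, 48, 48, 50, 49, 50, 50, 51, 50, 49, 57, 88, 133, 158, 169, 202, 239, 246, 247, 246, 246, 246, 246, 247, 246, 246, 246, 247, 246, 246, 246, 246, 246, 247, 246, 247, 246, 246, 246, 246, 246, 247, 246, 246, 246, 247, 246, 246]
173 [132, 132, 133, 134, 134, 132, 134, 133, 134, 135, 133, 134, 135, 134, 135, 127, 99, 62, 47, 42, 45, 50, 53, 54, 56, 57, 54, 55, 54, 56, 72, 98, 107, 95, 83, 130, 197, 215, 210, 209, 210, 209, 209, 193, 149, 114, 109, 118, 130, 136, 137, 130, 105, 64, 45, 47, 50, 53, 51, 54, 53, 54, 54, 52, 53, 53, 53, 54, 54, 54, 54, 53, 54, 79, 127, 163, 204, 239, 247, 247, 246, 246, 246, 246, 246, 246, 246, 247, 246, 246, 246, 246, 246, 247, 246, 246, 246, 246, 246, 246, 246, 246, 246, 246, 246, 246, 246, 247, 246, 246]
```

View pics/c8.png

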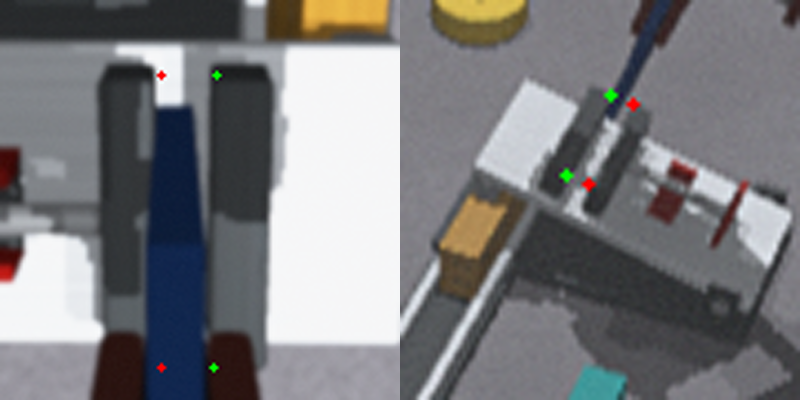

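```bash

python3 -m jog '{"delta_rot":[[-0.006,0.001,-0.001],[-0.013,0.003,-0.002],[-0.013,0.003,-0.002],[-0.013,0.003,-0.002]],"translation":[[-5,0,30],[-10,0.5,58],[-10,0.5,58],[-10,0.5,58]],"hand":[-1,-1,-1,-1]}'
python3 - <<'E'
from h import *
import pickle
s=get_obs(); print(s["t"],s["ee_pos"],insit(s["ee_pos"])); rows(seat-4*sx+53*sz,RT)
c=optics.calibration("wrist"); im=optics.get_image("wrist")[:,:,::-1].copy(); cv2.imwrite("pics/w9.png",im); pickle.dump(c,open("w9.pkl","wb"))
for x in(-12,4): print(x,[proj(c,seat+x*sx+y*fy+30*sz).round(1).tolist() for y in(45,-45)])
R0=R.from_rotvec(s["orientation"]).as_matrix()
print("foot",[proj(c,s["ee_pos"]+R0@np.array([40,q,53])).round(1) for q in(-4,4)])
cv2.imwrite("pics/c9.png",cv2.resize(im[110:290,190:370],(600,600),interpolation=cv2.INTER_CUBIC))
E
```

```text
t: 15.8
ee_pos: [484.9, -179.7, 165.4]
orientation: [2.034, 2.134, 0.28]
ft_force: [-0.9, -0.1, -2.8]
width: 8.0
15.8 [ 484.85993936 -179.73717236  165.42882166] [-3.7  3.2 96.1]
trans [-3.3, -0.4, 43.1] rot [0.0018, -0.0007, 0.0043]
-12 [[265.4, 166.2], [266.1, 282.5]]
4 [[288.8, 166.3], [287.0, 282.6]]
foot [array([271.4, 172.6]), array([283.7, 172.6])]
```

View pics/c9.png

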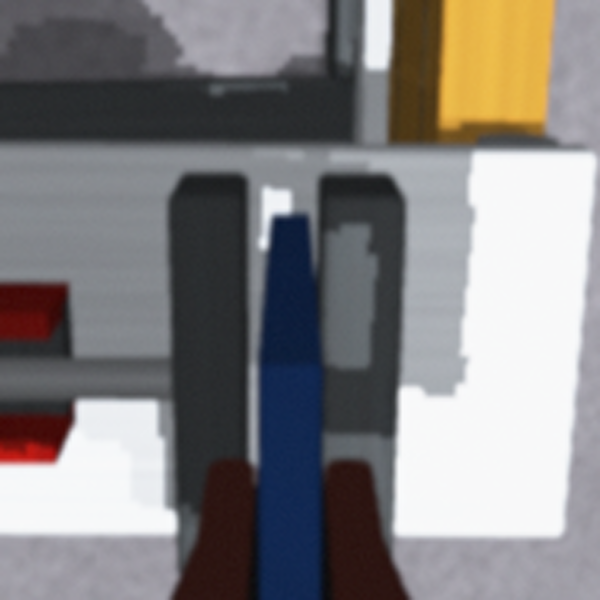

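```bash

python3 -m jog '{"delta_rot":[[0,0,0],[0,0,0],[0,0,0],[0,0,0],[0,0,0]],"translation":[[-0.5,-1.6,0],[-0.5,-1.6,12],[-0.5,-1.6,24],[-0.5,-1.6,32],[-0.5,-1.6,38]],"hand":[-1,-1,-1,-1,-1]}'
python3 -m jog '{"delta_rot":[[0,0,0],[0,0,0],[0,0,0]],"translation":[[0,0,1],[0,0,2],[0,0,3]],"hand":[-1,-1,-1]}'
python3 -c "
from h import *
s=get_obs();print(insit(s['ee_pos']))"
```

```text
t: 16.35
ee_pos: [493.1, -181.0, 127.4]
orientation: [2.034, 2.132, 0.28]
ft_force: [-0.0, -0.3, -4.0]
width: 7.5
t: 16.65
ee_pos: [494.2, -181.2, 125.7]
orientation: [2.033, 2.13, 0.281]
ft_force: [0.0, 1.1, -4.0]
width: 7.7
[-4.9  1.3 55.4]
```

```bash

python3 -m jog '{"delta_rot":[[0,0,0],[0,0,0],[0,0,0]],"translation":[[0,0,1],[0,0,2],[0,0,2]],"hand":[-1,-1,-1]}'
python3 -m jog '{"delta_rot":[[0,0,0],[0,0,0]],"translation":[[0,0,1],[0,0,1]],"hand":[-1,-1]}'
python3 -c "
from h import *
s=get_obs();print(insit(s['ee_pos']))"
```

```text
t: 16.95
ee_pos: [494.7, -181.1, 123.8]
orientation: [2.033, 2.13, 0.281]
ft_force: [0.9, 0.1, -3.2]
width: 8.1
t: 17.15
ee_pos: [494.8, -181.2, 123.6]
orientation: [2.033, 2.131, 0.281]
ft_force: [-5.6, 0.4, 8.9]
width: 7.8
[-4.9  1.3 53.2]
```

```bash

python3 -m jog '{"delta_rot":[[0,0,0],[0,0,0],[0,0,0],[0,0,0],[0,0,0]],"translation":[[0,0,0],[0,0,0],[0,0,0],[0,0,0],[0,0,0]],"hand":[0.4,0.4,0.4,0.4,0.4]}'
python3 -m jog '{"delta_rot":[[0,0,0],[0,0,0],[0,0,0],[0,0,0],[0,0,0]],"translation":[[0,0,-15],[0,0,-40],[0,0,-80],[0,0,-110],[0,0,-110]],"hand":[0.4,0.4,0.4,0.4,0.4]}'
python3 - <<'E'
from h import *
import pickle
s=get_obs(); print(s["t"],s["ee_pos"],insit(s["ee_pos"]))
c=optics.calibration("wrist"); im=optics.get_image("wrist")[:,:,::-1].copy(); pickle.dump(c,open("w10.pkl","wb"))
cv2.imwrite("pics/w10.png",im); sd=optics.get_image("side")[:,:,::-1]; cs=optics.calibration("side"); cv2.imwrite("pics/s10.png",sd)
o=np.zeros((400,800,3),np.uint8); up=lambda a,k:cv2.resize(a,None,fx=k,fy=k,interpolation=cv2.INTER_CUBIC)
o[:,:400]=up(im[110:310,180:380],2); o[:,400:]=up(sd[130:230,270:370],4); cv2.imwrite("pics/c10.png",o)
# target: closed fingers before the push plate, tool x along sx (yaw turned), TCP 14 mm above table, 20 mm short
R2=np.stack([-sx,fy,-sz],1); R3=np.stack([sx,-fy,-sz],1); pp=seat-111*sx+14*sz
print(s["qpos"].round(2)); rows(pp-25*sx+100*sz,R3); rows(pp-25*sx+100*sz,R2)
print("rad",np.hypot(*(pp-25*sx+60*sz)[:2]),pp)
for x in(-12,4): print(x,[proj(c,seat+x*sx+y*fy+30*sz).round(1).tolist() for y in(45,-45)])
E
```

```text
t: 17.65
ee_pos: [495.0, -181.1, 122.8]
orientation: [2.033, 2.13, 0.281]
ft_force: [0.0, 0.9, -0.3]
width: 44.3
t: 18.15
ee_pos: [467.8, -183.3, 232.9]
orientation: [2.028, 2.126, 0.283]
ft_force: [0.0, -0.4, 0.4]
width: 61.8
18.15 [ 467.77158325 -183.30846905  232.89103306] [ -3.    0.4 165.7]
[-0.48  0.13  2.05  0.19  0.74 -0.65]
trans [-0.9, -131.2, 48.0] rot [0.0054, -0.0028, 1.574]
trans [-0.9, -131.2, 48.0] rot [0.0028, 0.0054, -1.5676]
rad 408.85434656898536 [ 402.46014479 -186.57203027   58.4694106 ]
-12 [[265.7, 147.8], [266.3, 242.0]]
4 [[283.9, 147.8], [283.0, 242.0]]
```

View pics/c10.png

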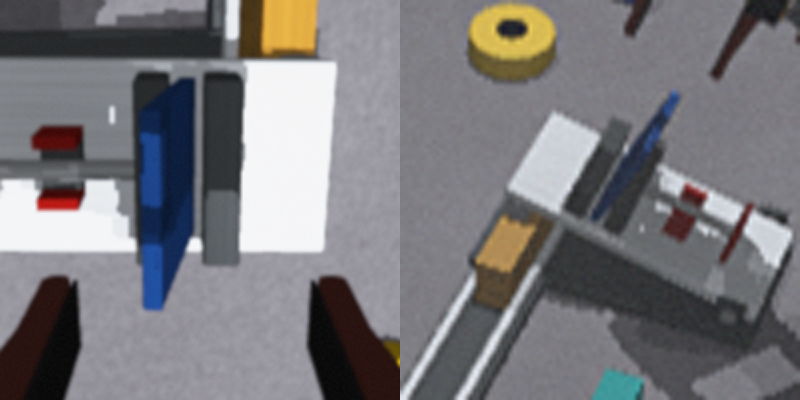

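```bash

python3 -m jog '{"delta_rot":[[0,0,0],[0,0,0],[0,0,0],[0,0,0]],"translation":[[0,-30,0],[0,-70,0],[0,-110,0],[0,-131,0]],"hand":[-1,-1,-1,-1]}'
python3 -m jog '{"delta_rot":[[0,0,0.14],[0,0,0.28],[0,0,0.42],[0,0,0.56],[0,0,0.7]],"translation":[[0,0,0],[0,0,0],[0,0,0],[0,0,0],[0,0,0]],"hand":[-1,-1,-1,-1,-1]}'
python3 -m jog '{"delta_rot":[[0,0,0.14],[0,0,0.28],[0,0,0.42],[0,0,0.56],[0,0,0.7]],"translation":[[0,0,0],[0,0,0],[0,0,0],[0,0,0],[0,0,0]],"hand":[-1,-1,-1,-1,-1]}'
python3 -m jog '{"delta_rot":[[0,0,0.1],[0,0,0.174],[0,0,0.174]],"translation":[[0,0,0],[0,0,0],[0,0,0]],"hand":[-1,-1,-1]}'
python3 - <<'E'
from h import *
import pickle
s=get_obs(); print(s["t"],s["ee_pos"],insit(s["ee_pos"]),s["qpos"].round(2))
c=optics.calibration("wrist"); im=optics.get_image("wrist")[:,:,::-1].copy(); pickle.dump(c,open("w11.pkl","wb")); cv2.imwrite("pics/w11.png",im)
R3=np.stack([sx,-fy,-sz],1); pp=seat-111*sx+14*sz
rows(pp-25*sx+45*sz,R3)
h=cv2.cvtColor(im,cv2.COLOR_BGR2HSV); m=cv2.inRange(h,(0,120,50),(8,255,255))|cv2.inRange(h,(172,120,50),(180,255,255))
n,l,st,ce=cv2.connectedComponentsWithStats(m)
for i in range(1,n):
    if st[i,4]>20: print(st[i].tolist(),ce[i].round(1))
print("model push plate corners",[proj(c,seat-111*sx+y*fy+z*sz).round(1).tolist() for y in(22,-22) for z in(1.5,35.5)])
E
```

```text
t: 18.65
ee_pos: [336.3, -186.4, 192.1]
orientation: [2.038, 2.134, 0.28]
ft_force: [0.6, -0.3, -0.7]
width: 32.7
t: 19.15
ee_pos: [339.3, -187.6, 193.3]
orientation: [2.708, 1.327, 0.364]
ft_force: [0.3, 0.1, -0.0]
width: 0.2
t: 19.65
ee_pos: [339.3, -187.6, 193.3]
orientation: [3.083, 0.327, 0.407]
ft_force: [-0.5, 0.5, -0.9]
width: 0.5
t: 19.95
ee_pos: [339.4, -187.6, 193.4]
orientation: [-3.107, -0.066, -0.409]
ft_force: [-0.3, 0.5, 0.1]
width: 0.8
19.95 [ 339.35560468 -187.63330564  193.43965359] [-137.3    1.7  160.7] [-0.67  0.03  2.28  0.28  0.66  0.65]
trans [1.0, 1.7, 101.8] rot [-0.0008, -0.0018, 0.0013]
[259, 107, 8, 24, 185] [262.5 118.4]
[293, 107, 8, 24, 165] [296.1 118. ]
[255, 162, 49, 11, 446] [278.8 167.7]
[554, 302, 6, 5, 24] [556.6 303.5]
model push plate corners [[255.1, 164.5], [252.7, 171.5], [300.8, 164.5], [303.4, 171.4]]
```

```bash

python3 -m jog '{"delta_rot":[[0,0,0],[0,0,0],[0,0,0],[0,0,0],[0,0,0]],"translation":[[1,1.7,35],[1,1.7,70],[1,1.7,105],[1,1.7,125],[1,1.7,125]],"hand":[-1,-1,-1,-1,-1]}'
python3 -m jog '{"delta_rot":[[0,0,0],[0,0,0],[0,0,0]],"translation":[[0,0,10],[0,0,20],[0,0,20]],"hand":[-1,-1,-1]}'
python3 -c "
from h import *
s=get_obs();print(insit(s['ee_pos']))"
```

```text
t: 20.5
ee_pos: [372.2, -187.3, 71.6]
orientation: [-3.106, -0.07, -0.404]
ft_force: [0.4, 0.6, 0.2]
width: 0.7
t: 20.8
ee_pos: [378.6, -188.1, 55.0]
orientation: [-3.108, -0.069, -0.411]
ft_force: [-0.0, -0.5, -0.4]
width: 0.3
[-135.    -0.5   16.8]
```

```bash

python3 -m jog '{"delta_rot":[[0,0,0],[0,0,0],[0,0,0],[0,0,0],[0,0,0]],"translation":[[3,0,0],[6,0,0],[9,0,0],[12,0,0],[14,0,0]],"hand":[-1,-1,-1,-1,-1]}'
python3 -m jog '{"delta_rot":[[0,0,0],[0,0,0],[0,0,0],[0,0,0]],"translation":[[1,0,0],[2,0,0],[3,0,0],[4,0,0]],"hand":[-1,-1,-1,-1]}'
python3 -c "
from h import *
s=get_obs();print(insit(s['ee_pos']))"
```

```text
t: 21.3
ee_pos: [391.8, -187.5, 58.9]
orientation: [-3.109, -0.068, -0.412]
ft_force: [-5.5, -1.7, 1.0]
width: 0.2
t: 21.7
ee_pos: [395.0, -187.2, 59.6]
orientation: [-3.109, -0.068, -0.41]
ft_force: [-7.5, -3.9, 1.6]
width: 0.7
[-117.9   -0.3   17. ]
```

```bash

python3 -m jog '{"delta_rot":[[0,0,0],[0,0,0],[0,0,0]],"translation":[[1,0,0],[2,0,0],[2,0,0]],"hand":[-1,-1,-1]}'
python3 -m jog '{"delta_rot":[[0,0,0],[0,0,0]],"translation":[[1,0,0],[1,0,0]],"hand":[-1,-1]}'
python3 -m jog '{"delta_rot":[[0,0,0],[0,0,0]],"translation":[[1,0,0],[1,0,0]],"hand":[-1,-1]}'
python3 -c "
from h import *
s=get_obs();print(insit(s['ee_pos']))"
```

```text
t: 22.0
ee_pos: [397.0, -187.1, 60.1]
orientation: [-3.108, -0.068, -0.41]
ft_force: [-7.6, -2.9, 1.0]
width: 0.4
t: 22.2
ee_pos: [397.3, -187.0, 60.2]
orientation: [-3.109, -0.067, -0.409]
ft_force: [-9.9, -4.8, 1.6]
width: 0.4
t: 22.4
ee_pos: [397.4, -186.9, 60.2]
orientation: [-3.109, -0.067, -0.407]
ft_force: [-15.8, -9.2, 3.5]
width: 0.5
[-1.155e+02 -1.000e-01  1.700e+01]
```

```bash

python3 -m jog '{"delta_rot":[[0,0,0],[0,0,0],[0,0,0]],"translation":[[0.8,0,0],[1.5,0,0],[1.5,0,0]],"hand":[-1,-1,-1]}'
python3 -c "
from h import *
s=get_obs();print(insit(s['ee_pos']))
im=optics.get_image('wrist')[:,:,::-1]; cv2.imwrite('pics/w12.png',im); sd=optics.get_image('side')[:,:,::-1]; cv2.imwrite('pics/s12.png',sd)
o=np.zeros((420,800,3),np.uint8); o[:,:480]=im[:,40:520]; o[:400,485:]=cv2.resize(sd[130:230,290:369],(315,400),interpolation=cv2.INTER_CUBIC); cv2.imwrite('pics/c12.png',o)"
```

```text
t: 22.7
ee_pos: [397.4, -186.8, 60.1]
orientation: [-3.109, -0.066, -0.405]
ft_force: [-23.8, -13.7, 4.9]
width: 0.1
[-115.4    0.    16.9]
```

View pics/c12.png

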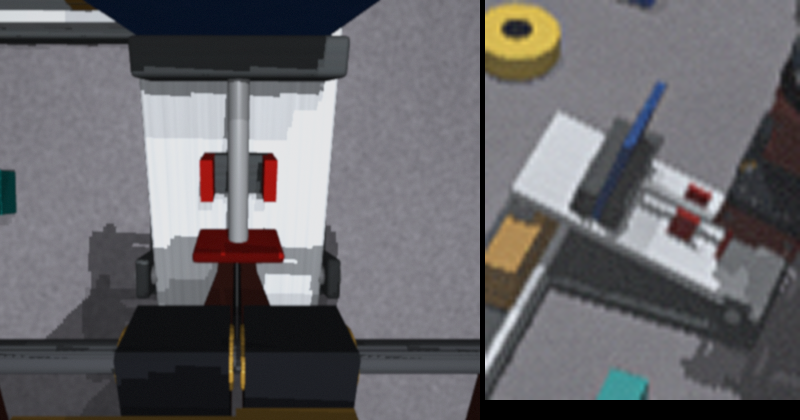

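The picture shows the plate upright with both jaws closed on it. I'll back off, rise clear and check the result numerically.

```bash

python3 -m jog '{"delta_rot":[[0,0,0],[0,0,0],[0,0,0]],"translation":[[-8,0,0],[-16,0,0],[-16,0,0]],"hand":[-1,-1,-1]}'
python3 -m jog '{"delta_rot":[[0,0,0],[0,0,0],[0,0,0],[0,0,0],[0,0,0]],"translation":[[0,0,-25],[0,0,-60],[0,0,-100],[0,0,-135],[0,0,-150]],"hand":[-1,-1,-1,-1,-1]}'
python3 -m jog '{"delta_rot":[[0,0,0],[0,0,0],[0,0,0]],"translation":[[0,0,0],[0,0,0],[0,0,0]],"hand":[-1,-1,-1]}'
python3 - <<'E'
from h import *
c=optics.calibration("wrist"); im=optics.get_image("wrist")[:,:,::-1].copy(); cv2.imwrite("pics/w13.png",im)
sd=optics.get_image("side")[:,:,::-1].copy(); cs=optics.calibration("side"); cv2.imwrite("pics/s13.png",sd); s=get_obs(); print(s["t"],s["ft_force"].round(1))
h=cv2.cvtColor(im,cv2.COLOR_BGR2HSV); m=cv2.inRange(h,(0,120,50),(8,255,255))|cv2.inRange(h,(172,120,50),(180,255,255))
n,l,st,ce=cv2.connectedComponentsWithStats(m)
for i in range(1,n):
    if st[i,4]>20: print("red",st[i].tolist(),ce[i].round(1))
for j in(0,6.5,8,9.5): print(j,[proj(c,seat+(j-111)*sx+y*fy+z*sz).round(1).tolist() for y in(22,-22) for z in(1.5,35.5)])
for nm,I,cc in(("w",im,c),("s",sd,cs)):
    hh=cv2.cvtColor(I,cv2.COLOR_BGR2HSV); m=cv2.inRange(hh,(100,110,40),(130,255,255)); n,l,st,ce=cv2.connectedComponentsWithStats(m)
    print(nm,[(st[i].tolist(),ce[i].round(1).tolist()) for i in range(1,n) if st[i,4]>60])
    print(" model plate top/bottom",[proj(cc,seat+x*sx+y*fy+z*sz).round(1).tolist() for z in(90,30) for y in(40,-40) for x in(-4,4)])
    m=cv2.inRange(hh,(10,120,40),(32,255,255)); n,l,st,ce=cv2.connectedComponentsWithStats(m)
    print(" brass",[(st[i].tolist()) for i in range(1,n) if st[i,4]>60])
    e=O+82*fx+105*fy; print(" model block end",[proj(cc,e+x*fx+z*ez).round(1).tolist() for x in(-15,15) for z in(12,58)])
E
```

```text
t: 23.1
ee_pos: [385.2, -187.7, 56.9]
orientation: [-3.108, -0.067, -0.411]
ft_force: [-0.4, 0.6, -0.0]
width: 0.4
t: 23.6
ee_pos: [347.5, -190.6, 205.1]
orientation: [-3.112, -0.068, -0.418]
ft_force: [-0.1, -0.4, 0.5]
width: 0.4
t: 23.9
ee_pos: [346.6, -189.2, 200.9]
orientation: [-3.108, -0.068, -0.41]
ft_force: [0.4, -0.3, 1.0]
width: 0.5
24.0 [-0.8  0.8 -0.1]
red [257, 117, 8, 24, 174] [260.7 128.5]
red [290, 117, 8, 24, 164] [293.4 128. ]
red [254, 162, 47, 11, 402] [277.5 167.6]
0 [[253.6, 172.6], [251.1, 180.2], [298.2, 172.5], [300.6, 180.2]]
6.5 [[253.5, 166.0], [251.0, 173.0], [298.4, 166.0], [300.7, 173.0]]
8 [[253.5, 164.5], [250.9, 171.3], [298.4, 164.5], [300.8, 171.3]]
9.5 [[253.4, 163.0], [250.9, 169.6], [298.4, 163.0], [300.8, 169.6]]
w [([212, 25, 125, 27, 1987], [274.1, 32.6])]
 model plate top/bottom [[212.8, 35.0], [212.1, 20.9], [338.2, 34.9], [338.9, 20.9], [226.3, 49.2], [225.8, 38.2], [325.2, 49.1], [325.6, 38.2]]
 brass [[165, 0, 55, 33, 1564], [435, 198, 125, 106, 3463], [268, 324, 7, 67, 307], [280, 324, 6, 67, 279], [51, 408, 346, 12, 2196]]
 model block end [[177.6, 33.8], [163.0, 10.4], [177.2, 5.0], [162.5, -22.8]]
s [([303, 17, 162, 114, 5180], [370.3, 61.8]), ([425, 112, 33, 28, 441], [442.1, 127.3]), ([171, 317, 25, 27, 368], [184.9, 332.3]), ([275, 317, 39, 33, 246], [293.7, 332.7])]
 model plate top/bottom [[326.2, 166.3], [323.8, 165.1], [335.0, 150.3], [332.7, 149.2], [320.3, 178.9], [318.0, 177.7], [329.0, 163.0], [326.8, 161.9]]
 brass [[287, 131, 22, 18, 291], [289, 184, 15, 14, 114]]
 model block end [[295.9, 207.6], [296.2, 197.6], [287.2, 204.9], [287.3, 194.9]]
```

```bash
python3 -c "
from workcell import ctrl
print(ctrl.close_job())"
```

```text
the job is handed in; nothing more can be done
None
```

I finished the job and handed it in at about 24 s of the 66 s allowed; the hand-in gives no verdict.

**What I did**
- **Block:** I pushed the brass block home; the force rose to 23 N where the stop was expected.
- **Table:** I pressed the table down onto the block. The force rose from about 5 N to 19 N at the expected height.
- **Plate:** I drew the blue plate from the rack slot next to the empty one and stood it between the open jaws. When I let go, it leaned on the sliding jaw.
- **Clamp:** I pushed the red push plate until it stopped at about 24–28 N, then withdrew the arm.

**Last checks**
- **Jaw and plate:** The push plate's image position matches 8 mm of jaw travel, to about 1 mm. The plate is within about 2 mm of the jaw centre. The last picture shows it upright between the closed jaws.
- **Block:** In the last wrist image the near end of the block is close to where it should be when home. I did not measure it more closely than that.
- **Table angle:** I did not measure it directly. The 0.26 rad model matched the jaw positions in the images to 2–3 mm, and I corrected the placing for that small offset.
- **Robot:** It stands clear of everything, and the wrist force reads about zero.
- **Not confirmed:**
  - My colour mask found no separate blob for the clamped plate in the last side image, so I have no second-view number for it.
  - I took no final picture of the bare plates or bystanders. The arm passed well above the bystanders, and nothing showed contact with the bare plates.

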